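# Refit the push-on handle of an irrigation valve and hold it home for the screw

## Robot

A 6-joint arm with a two-finger parallel gripper is mounted at the origin on the work surface. World frame = base frame: x ahead of the robot, y to its left, z up, the work surface at z = 0. Lengths are in m, angles in degrees, forces in N, time in s.
With the tool pointing down it reaches from about 0.3 to 0.75 m from the base axis. Payload 8.5 kg.
Tool frame: the origin (TCP) lies at the very end of the fingers, on their centre line; the grasp point (between the pads) lies bot.pinch_z behind it (bot.pinch_z is the distance from the TCP to the grasp point, in m); z points along the fingers, y is the direction in which the jaws open and shut (so a half turn about z gives the same grasp; the last joint's range is limited). The gripper opens to 88 mm and grips with 3 to 60 N. Pads are 18 mm wide; open, the fingers measure 123 mm over their backs; the gripper's body (75 mm by 187 mm) begins 45 mm behind the grasp point.
Start: joints at [54.127, 21.807, 74.336, -0, 83.858, -12.336], TCP at [0.22, 0.504, 0.239] pointing down, gripper open.
Joint ranges: [-178.18, 178.18], [-50.72, 133.34], [12.68, 142.11], [-81.47, 261.47], [9.98, 163.14], [-165.26, 165.26]. Speed limits (degrees/s): [136.94, 136.94, 180, 180, 180, 180].

## Interface

Orientations are given as a 3x3 rotation matrix whose columns are the frame's x, y, z axes.
In Python, from workcell import bot gives the robot as it stands. The module is installed in compiled form; this text tells all that it offers.
- The arm moves only by the tool jog_arm, never from a script. Its arguments are lists of equal length, an entry for each row: "offset": the shift along the tool's x, y, z in units of 50 cm (1.0 is 50 cm), a list of three; "twist": the turn about the tool's z in units of 2 rad (1.0 is 2 rad); "grip": the closure, from 0 (fully open) to 1 (shut). A call has 1 to 20 rows; each row is the pose to reach, as a shift and turn from the pose commanded when the call began, along the tool's axes at that moment; what a row does not reach only later rows make up. A row lasts 1/8 s, in which the tool goes at most 62.5 mm and 10.7 degrees, less where a joint would pass 70% of its speed; a pose out of reach is approached as far as the arm can. A call with a number of a shift or a turn outside -1 to 1 is refused whole. A call with a gripper value outside its range is refused whole. The fingers move at their own pace and stop on an object; "newtons" is the grip in N (left out, the last holds). Time passes only in rows, so rows that repeat a pose let the fingers close. It gives the time, the measured TCP pose, the force and the opening at its end, in the units of the state.
- bot.get_obs(): the state, without advancing time (a new reading comes with each control period).
- bot.capture(name): name is "scene" or "top" or "wrist"; returns the picture (384x512x3 uint8, red, green, blue); there is no depth.
- bot.calibration(name): a dict with "camera_matrix" (3x3 intrinsics, pixels), "xyz" and "attitude" of the camera in the world. Camera axes: x right, y up, looking along -z (the intrinsics and any distortion apply to the point x, -y, -z); pixel columns grow to the right and rows downward; lengths in m; the calibration is good to about 2 mm. A picture is of the moment at which its call begins: read the wrist's pose just before it. calibration takes no time and is no camera call; for the wrist camera it gives the pose at the moment of the call.
- bot.sign_off(): hands the job in, once; it reports no verdict.
Trained networks look in the newest picture that a camera, given by its name, has taken for a name from the list of things; names that differ only in an ending like _2 or _b are one class to them, and where a whole thing is asked for, a point or a joint stands for the part that bears it (a point fixed in the world has none). Each returns a list of dicts, best first, with "p" (0 to 1); they miss things now and then, are a little off and sometimes report something else, mostly with a low value. They report only what shows in the picture. A call takes as long as a camera call. They do not tell look-alikes from the thing itself.
- bot.boxes_of(camera, label): "extent" ([centre column, centre row, width, height] as shares, 0 to 1, of the picture: columns of its width, rows of its height, round what is visible of it).
The state is a dict: "time": time; "joint_positions": joint angles; "joint_vel": joint speeds; "tau": joint torques, N m; "eef_pos": TCP position; "tcp_rot": TCP orientation; "contact_force": force on the tool from outside, world axes, zero at the start; "ft_torque": the same for the moment, N m; "width": opening from 0.0 (shut) to 1.0 (fully open).
Only numpy, scipy, OpenCV 4.12 (cv2) and the standard library are available. Lean on these libraries where they do the work, as an engineer would, in place of code of your own. Each camera call takes 0.05 s, during which the arm holds its last target.

## Task

Put the loose orange tee handle back on the bare irrigation valve: set it over the ribbed stem with its bar square across the pipe like the handle of the valve beside it, turn it until the splines mesh, and push it down fully home against the sprung dust seal. Leave both valves shut and do not shift the thumb pot. Finish while still holding the handle and pressing it home, so that the retaining screw can be put in: do not let go.

Things in the scene. Friction and masses are not known exactly. Their poses are not given: they have to be found in the camera images.
- handle_mid (a point): Centre of the loose orange tee handle, on its axis, 24 mm above its underside; axes the handle's own, z up. Round hub 38 mm across, 24.5 mm tall; on it a bar 84 mm long (along y), 18 mm wide (x), its top 24 mm above this point. The hub sticks out 10 mm past both sides of the bar: fingers on the bar must stay above the hub's top, 0.5 mm above this point. About 90 g; stands in the bamboo tray.
- handle_mouth (a point): Mouth of the handle's splined bore, centre of its underside, 24 mm below handle_mid. Bore 26 mm across, 21 mm deep, with six teeth 3.2 mm wide, every 60 degrees at 30, 90, 150 .. from the handle's x (one pair along the bar), 18.4 mm across between the tips, starting 3 mm inside the mouth.
- bare_valve: Grey plastic union ball valve without handle, fixed on the manifold board, either of the two there, 170 mm apart. Origin on the board (12 mm above the bench) under the stem's axis; x along the pipe, z up. Pipe axis 42 mm above the origin; body and nuts 62 mm across, 122 mm long. Neck 43 mm across; its flat top, the shoulder the handle seats on, is 80 mm above the origin.
- stem_top (a point): Centre of the top of the bare valve's pale stem, 100 mm above the valve's origin, 20 mm above the shoulder; axes as the valve's. Core 16 mm across, six round-topped ribs 4.5 mm wide, 24 mm over the ribs, at 0, 60, 120 .. degrees from x while shut. About 1 mm clearance to the teeth (6 degrees of turn either way). Unmeshed, the handle stops 15 to 17 mm off the shoulder; meshed, it goes down to the seal.
- dust_seal (a joint): Black sprung dust seal, a ring 38 mm across around the foot of the bare stem; value: how far it is pressed down (m). Free (0) it stands 5 mm proud of the shoulder; the handle's hub presses it flush (0.005), 3 N to start and about 10 N at the end; let go, it lifts the handle. Home = underside of the handle on the shoulder, handle_mid 104 mm above the valve's origin, bar along the valve's y.
- stem (a joint): Turn of the bare valve's stem in its stiff seat: 0 = shut (at its stop), 1.57 = open, counter-clockwise from above. It starts at 0 and turns only when more than about 1.2 N m is put on it.
- fitted_valve: The same valve with its orange handle in place, bar square across the pipe; origin and axes as the bare valve's. Top of its handle 128 mm above its origin.
- fitted_handle (a joint): Turn of the fitted valve's handle: 0 = shut, 1.57 = open. Starts at 0; to be left alone.
- manifold: Dark board 270 x 340 x 12 mm screwed to the bench, carrying both valves (at its y = -85 and +85 mm) and a header pipe along its far side (x = +115 mm, top 75 mm high). Origin under its middle, on the bench. On its right lies a trowel, beyond that stands a mister bottle.
- bamboo_tray: Bamboo tray 220 x 300 mm, rim 22 mm high, floor 6 mm thick, fixed; origin under its centre. The tee handle stands in its half at -y, the thumb pot in its half at +y. Beyond it stand a charcoal pot and a pot stack 185 mm high, on its left a tool caddy 270 mm high.
- thumb_pot: Small white ceramic pot, 68 mm across and 55 mm high, in the tray; origin under its centre. Not to be shifted (30 mm at most).
Things that resemble listed ones, but are neither listed nor needed, are in the scene too. Of the things shaped like the part that bears handle_mid, the orange one is meant.

How it is judged (in metres and radians):
On the way, in this order (a step that is already met when the one before it is completed fails the run):
1. the handle is lifted out of the tray (height (world z) of handle_mid above 0.08 m), for 0.1 s.
2. the handle is meshed on the stem and pressed home, bar across the pipe (z of handle_mid in the frame of bare_valve below 0.1058 m and horizontal distance between handle_mid and stem_top below 0.004 m and angle between the y axis of handle_mid and the y axis of bare_valve, either way round below 0.2 rad), for 0.3 s.
At the end, for the whole second after the job is handed in: Handle upright on the bare stem, axis within 4 mm of the stem's, bar within 0.2 rad of square across the pipe, underside within 1.8 mm of the shoulder, pressed on with over 5 N; stem turned less than 0.15 rad from shut; fingers still on the handle with over 2 N (all of step 2 and z of handle_mid in the frame of bare_valve above 0.1015 m and angle between handle_mid's own z axis and vertical below 0.1 rad and value of joint stem below 0.15 rad and contact force between tee_handle and bare_valve above 5 N and contact force between the fingers and tee_handle above 2 N); the arm keeps its last pose, push and grip.
It fails at once if the thumb pot is shifted by more than 30 mm (distance of thumb_pot from where it was at the start of the episode above 0.03 m).
It fails at once if the fitted valve is opened (value of joint fitted_handle above 0.15 rad).
It fails at once if the bare valve is opened (value of joint stem above 0.4 rad).
It also fails if it takes over 48 s, if anything falls off the work surface, if the arm or the gripper's body presses on something with over 40 N, if the wrist force passes 120 N, or if a joint passes its speed limit or range.

## Working session

There is one attempt and no reset: what is moved stays moved. The work goes in short steps, Python scripts to look and compute and a tool call to move; the robot and the scene stay as the last step left them, time stands still between calls to the robot, and variables do not carry over. Pictures are saved under pics/ and viewed, and the job is handed in when it is done.

Besides the shell and the picture viewer there is one more tool, called after "Call:" as name([rows], argument=value, ...), one row to a line, values as JSON. jog_arm: Moves the arm, as the interface text tells. Its arguments: {"type":"object","properties":{"offset":{"type":"array","items":{"type":"array","items":{"type":"number"}}},"twist":{"type":"array","items":{"type":"number"}},"grip":{"type":"array","items":{"type":"number"}},"newtons":{"type":"number"}},"required":["offset","twist","grip"]}

```bash
mkdir -p pics
cat > h.py <<'E'
from workcell import bot
import numpy as np, cv2
def save(n,img,f=1): cv2.imwrite('pics/%s.png'%n,cv2.resize(img[:,:,::-1],None,fx=f,fy=f,interpolation=cv2.INTER_CUBIC))
E
python3 - <<'E'
from h import *
o=bot.get_obs();print({k:np.round(v,3).tolist() for k,v in o.items()},bot.pinch_z)
for c in('scene','top'):
    save(c+'0',bot.capture(c),1.5)
    k=bot.calibration(c);print({a:np.round(v,3).tolist() for a,v in k.items()})
    for l in('handle_mid','bare_valve','fitted_valve','thumb_pot','stem_top','bamboo_tray','manifold'):
        print(c,l,[(np.round(np.array(d['extent'])*[512,384,512,384],0).tolist(),round(d['p'],2)) for d in bot.boxes_of(c,l)])
E
```

```text
{'time': 0.0, 'joint_positions': [54.128, 21.84, 74.385, -0.001, 83.857, -12.337], 'joint_vel': [-0.07, -0.011, -0.042, -0.041, -0.009, 0.03], 'tau': [0.0, -43.794, -22.456, 0.071, 0.035, -0.0], 'eef_pos': [0.219, 0.504, 0.238], 'tcp_rot': [[-0.917, 0.399, -0.001], [0.399, 0.917, -0.001], [0.0, -0.001, -1.0]], 'contact_force': [0.599, 0.337, -0.022], 'ft_torque': [0.016, 0.041, -0.095], 'width': 0.995} 0.0187
{'camera_matrix': [[403.658, 0.0, 245.754], [0.0, 403.658, 192.7], [0.0, 0.0, 1.0]], 'xyz': [0.827, -0.444, 0.874], 'attitude': [[0.789, -0.472, 0.394], [0.615, 0.622, -0.485], [-0.016, 0.624, 0.781]]}
scene handle_mid [([319.0, 169.0, 35.0, 27.0], 0.79), ([284.0, 241.0, 39.0, 21.0], 0.55), ([260.0, 131.0, 15.0, 25.0], 0.48), ([212.0, 266.0, 10.0, 9.0], 0.36)]
scene bare_valve [([206.0, 275.0, 88.0, 55.0], 0.94), ([321.0, 167.0, 27.0, 21.0], 0.2)]
scene fitted_valve [([165.0, 340.0, 91.0, 68.0], 0.7), ([318.0, 165.0, 123.0, 93.0], 0.44)]
scene thumb_pot [([337.0, 135.0, 23.0, 24.0], 0.75), ([197.0, 310.0, 183.0, 145.0], 0.29)]
scene stem_top [([209.0, 272.0, 85.0, 48.0], 0.77), 
[... 228 characters left out ...]
.0, 377.465, 196.426], [0.0, 0.0, 1.0]], 'xyz': [0.268, 0.047, 1.143], 'attitude': [[-0.022, 0.985, -0.172], [-1.0, -0.022, 0.002], [-0.001, 0.172, 0.985]]}
top handle_mid [([168.0, 258.0, 35.0, 13.0], 0.83), ([172.0, 183.0, 22.0, 23.0], 0.65)]
top bare_valve [([321.0, 190.0, 33.0, 75.0], 0.63), ([386.0, 163.0, 33.0, 17.0], 0.61)]
top fitted_valve [([381.0, 176.0, 42.0, 76.0], 0.89), ([129.0, 188.0, 27.0, 22.0], 0.67)]
top thumb_pot [([128.0, 189.0, 28.0, 24.0], 0.57), ([386.0, 163.0, 33.0, 16.0], 0.3)]
top stem_top [([320.0, 190.0, 29.0, 74.0], 0.94)]
top bamboo_tray [([162.0, 191.0, 105.0, 74.0], 0.65)]
top manifold [([347.0, 174.0, 129.0, 108.0], 0.78), ([171.0, 181.0, 22.0, 23.0], 0.56)]
```

View pics/scene0.png

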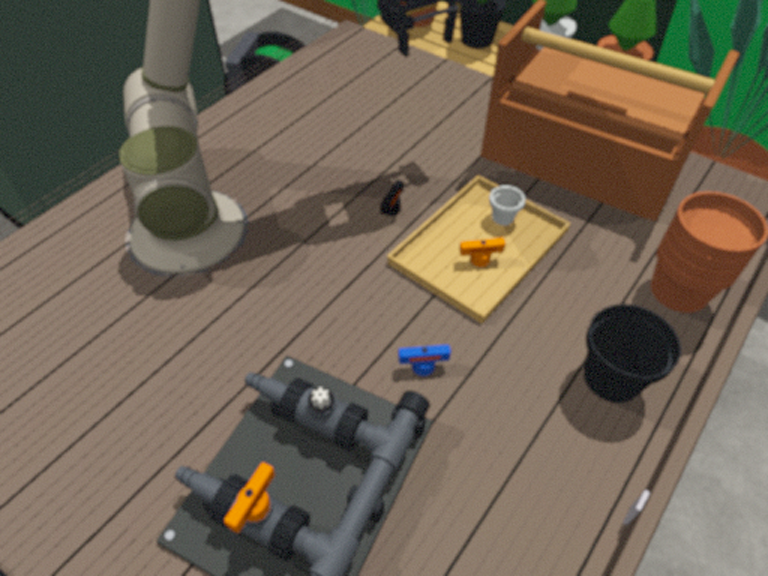

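View pics/top0.png

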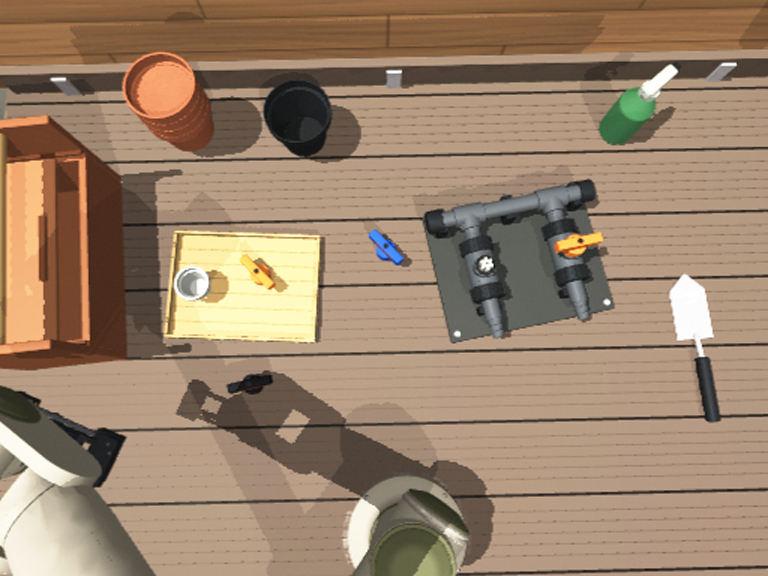

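Scene picture: the loose orange tee is in the tray at scene (321,168) and top (172,181). Look-alikes are the orange fitted handle at top (386,163), the blue tee at top (257,165) and the black tee at top (167,255). The bare stem is at top (324,176). I choose the orange one in the tray and check it in crops.

Run:
```python
from h import *
a=bot.capture('top');b=bot.capture('scene')
def crop(i,x,y,w,h): return cv2.resize(i[y:y+h,x:x+w],(390,290),interpolation=cv2.INTER_CUBIC)
A=np.vstack([np.hstack([crop(a,140,150,65,48),crop(a,290,150,65,48)]),np.hstack([crop(b,288,145,65,48),crop(b,180,245,65,48)])])
save('crops',A)
```

```text
(no output)
```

View pics/crops.png

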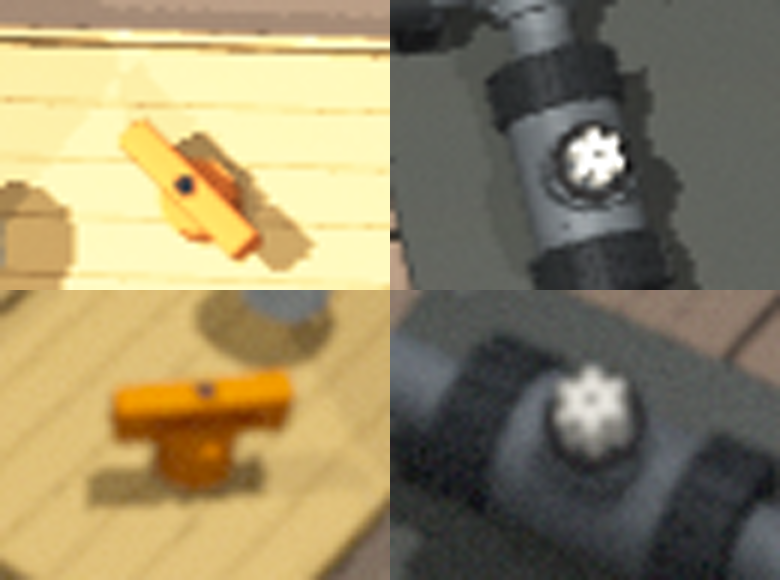

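```bash
cat >> h.py <<'E'
def ray(c,u,v,k=None):
    k=k or bot.calibration(c);K=np.array(k['camera_matrix']);R=np.array(k['attitude'])
    p=np.linalg.solve(K,[u,v,1]);return np.array(k['xyz']),R@np.array([p[0],-p[1],-p[2]])
def atz(c,u,v,z,k=None):
    o,d=ray(c,u,v,k);return o+d*(z-o[2])/d[2]
def proj(c,P,k=None):
    k=k or bot.calibration(c);p=np.array(k['attitude']).T@(np.array(P)-k['xyz']);p=np.array(k['camera_matrix'])@[p[0],-p[1],-p[2]];return p[:2]/p[2]
def tri(a,b):
    (o,d),(q,e)=ray(*a),ray(*b);s=np.linalg.lstsq(np.c_[d,-e],q-o,rcond=None)[0];p,r=o+d*s[0],q+e*s[1];return (p+r)/2,np.linalg.norm(p-r)
E
python3 - <<'E'
from h import *
np.set_printoptions(precision=4,suppress=True)
print('handle',atz('top',170.7,180.6,.054),atz('scene',322.2,161.6,.054),tri(('top',170.7,180.6),('scene',322.2,161.6)))
print('stem',atz('top',324.7,175.7,.112),atz('scene',213.7,262.9,.112),tri(('top',324.7,175.7),('scene',213.7,262.9)))
d=[atz('top',140+x/6,150+y/6.04,.054) for x,y in((133,130),(247,246))];e=d[1]-d[0];print('bar',d,np.degrees(np.arctan2(e[1],e[0])),np.linalg.norm(e))
d=[atz('top',x/1.5,y/1.5,.054) for x,y in((499,325),(471,215))];e=d[1]-d[0];print('pipe',np.degrees(np.arctan2(e[1],e[0])))
d=[atz('top',x/1.5,y/1.5,.137) for x,y in((556,246),(602,237))];e=d[1]-d[0];print('fitbar',d,np.degrees(np.arctan2(e[1],e[0])))
d=[atz('top',x/1.5,y/1.5,.06) for x,y in((434,221),(586,190))];e=d[1]-d[0];print('header',np.degrees(np.arctan2(e[1],e[0])))
d=[atz('top',x/1.5,y/1.5,.012) for x,y in((457,334),(607,303))];e=d[1]-d[0];print('board',np.degrees(np.arctan2(e[1],e[0])),np.linalg.norm(e))
E
```

```text
handle [0.5105 0.2835 0.054 ] [0.5148 0.2793 0.054 ] (array([0.5122, 0.2851, 0.0473]), np.float64(0.00035794603356782137))
stem [ 0.5021 -0.1599  0.112 ] [ 0.5066 -0.1628  0.112 ] (array([ 0.5038, -0.1609,  0.1059]), np.float64(0.0007388059191662841))
bar [array([0.5386, 0.3092, 0.054 ]), array([0.4794, 0.2523, 0.054 ])] -136.12063389037527 0.08212646462709432
pipe 10.966566843385483
fitbar [array([ 0.5266, -0.2828,  0.137 ]), array([ 0.5417, -0.3685,  0.137 ])] -79.98219661861691
header -79.35093075893239
board -79.59784415391272 0.3110225983286128
```

Call:
jog_arm([
  [-0.711, -0.17, 0.1],
  [-0.711, -0.17, 0.1],
  [-0.711, -0.17, 0.1],
  [-0.711, -0.17, 0.1],
  [-0.711, -0.17, 0.1],
  [-0.711, -0.17, 0.1],
  [-0.711, -0.17, 0.1],
  [-0.711, -0.17, 0.1],
  [-0.711, -0.17, 0.1],
  [-0.711, -0.17, 0.1],
  [-0.711, -0.17, 0.1],
  [-0.711, -0.17, 0.1],
  [-0.711, -0.17, 0.1],
], twist=[0.98, 0.98, 0.98, 0.98, 0.98, 0.98, 0.98, 0.98, 0.98, 0.98, 0.98, 0.98, 0.98], grip=[0, 0, 0, 0, 0, 0, 0, 0, 0, 0, 0, 0, 0])

```text
time: 2.52
eef_pos: [0.5116, 0.2843, 0.1887]
tcp_rot: [[0.716, 0.698, -0.0], [0.698, -0.716, -0.0], [-0.0, -0.0, -1.0]]
contact_force: [0.2, 0.3, 0.3]
width: 1.0
```

Run:
```python
from h import *
o=bot.get_obs();print({k:np.round(o[k],4).tolist() for k in('time','eef_pos','tcp_rot','joint_positions')})
k=bot.calibration('wrist');print({a:np.round(v,4).tolist() for a,v in k.items()})
save('w1',bot.capture('wrist'),1.5)
print(bot.boxes_of('wrist','handle_mid'))
print(proj('wrist',[.511,.284,.054]))
```

```text
{'time': 2.525, 'eef_pos': [0.5116, 0.2843, 0.1887], 'tcp_rot': [[0.7162, 0.6979, -0.0001], [0.6979, -0.7162, -0.0], [-0.0001, -0.0, -1.0]], 'joint_positions': [17.4826, 27.55, 73.353, -0.0, 79.1032, 63.2208]}
{'camera_matrix': [[307.3706, 0.0, 256.2838], [0.0, 307.3706, 187.0917], [0.0, 0.0, 1.0]], 'xyz': [0.5657, 0.3377, 0.3345], 'attitude': [[0.6977, 0.6842, 0.2124], [-0.7164, 0.6659, 0.2082], [0.001, -0.2974, 0.9547]]}
[{'extent': [0.8318, 0.719, 0.0383, 0.0474], 'p': 0.75}, {'extent': [0.1714, 0.7329, 0.0271, 0.0383], 'p': 0.68}, {'extent': [0.5112, 0.4544, 0.0775, 0.2359], 'p': 0.57}]
[256.34600911 176.23989339]
```

View pics/w1.png

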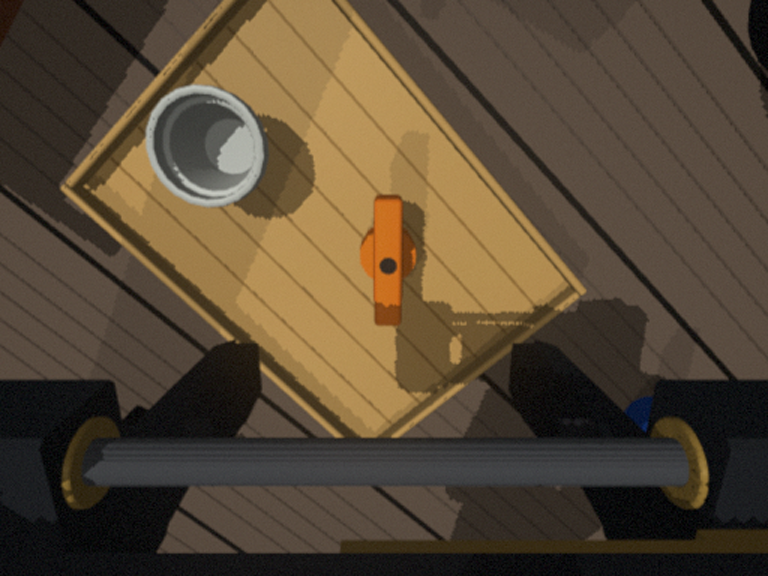

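Wrist picture: the orange tee's screw dot is at (388,266) on the 1.5x picture, bar vertical and so aligned with the tool. The thumb pot at (207,145) is well clear of the fingers.

Run:
```python
from h import *
im=bot.capture('wrist');k=bot.calibration('wrist')
hsv=cv2.cvtColor(im,cv2.COLOR_RGB2HSV);m=((hsv[:,:,0]>5)&(hsv[:,:,0]<15)&(hsv[:,:,1]>200)&(hsv[:,:,2]>190)).astype(np.uint8)
m[:100]=0;m[230:]=0;m[:,:220]=0;m[:,300:]=0
# bar edges per row
for r in range(132,206,8):
    c=np.where(m[r])[0];print(r,(c.min(),c.max(),len(c)) if len(c) else None)
print(atz('wrist',258.7,177.3,.054,k))
R=bot.get_obs()['tcp_rot'];R=np.array(R)
a=atz('wrist',388.5/1.5,200/1.5,.054,k);b=atz('wrist',388/1.5,303/1.5,.054,k);print(a,b,np.linalg.norm(a-b),(a+b)/2,R.T@(b-a))
print('rel tool',R.T@(atz('wrist',258.7,177.3,.054,k)-bot.get_obs()['eef_pos']))
save('w1c',cv2.resize(im[120:216,200:328],None,fx=6,fy=6,interpolation=cv2.INTER_CUBIC))
```

```text
132 None
140 (np.int64(250), np.int64(265), 16)
148 (np.int64(250), np.int64(265), 16)
156 (np.int64(250), np.int64(265), 15)
164 (np.int64(241), np.int64(265), 24)
172 (np.int64(241), np.int64(265), 16)
180 (np.int64(244), np.int64(265), 9)
188 (np.int64(250), np.int64(265), 16)
196 (np.int64(250), np.int64(265), 16)
204 None
[0.51180701 0.28167681 0.054     ]
[0.54156265 0.31035811 0.054     ] [0.49400091 0.26433138 0.054     ] 0.06618594124291476 [0.51778178 0.28734474 0.054     ] [-6.61857131e-02 -1.73791528e-04  8.13679896e-07]
rel tool [-0.00171201  0.00203854  0.1347352 ]
```

View pics/w1c.png

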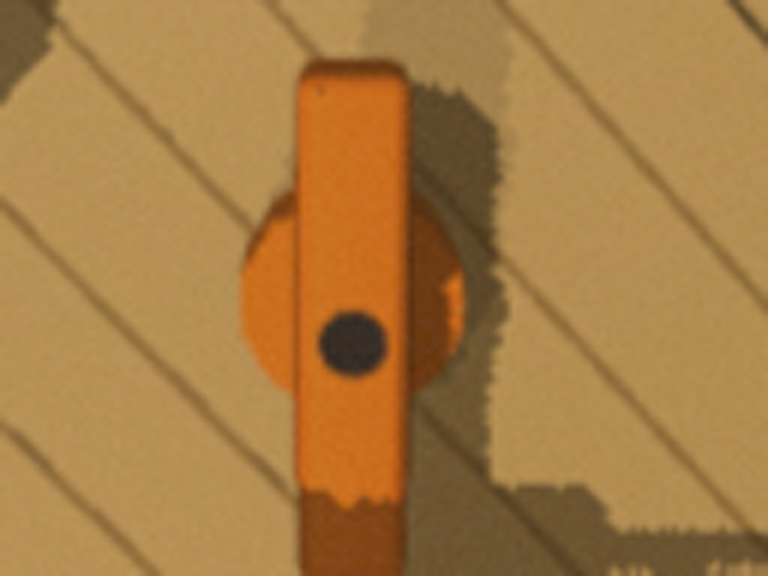

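Call:
jog_arm([
  [-0.003, 0.004, 0.1],
  [-0.003, 0.004, 0.2],
  [-0.003, 0.004, 0.26],
  [-0.003, 0.004, 0.309],
  [-0.003, 0.004, 0.309],
  [-0.003, 0.004, 0.309],
], twist=[0, 0, 0, 0, 0, 0], grip=[0, 0, 0, 0, 0, 0])

```text
time: 3.42
eef_pos: [0.5125, 0.2821, 0.0353]
tcp_rot: [[0.717, 0.697, 0.001], [0.697, -0.717, 0.0], [0.001, 0.001, -1.0]]
contact_force: [-0.3, 0.2, 1.0]
width: 0.997
```

Run:
```python
from h import *
save('w2',bot.capture('wrist'),1.5)
save('s2',cv2.resize(bot.capture('scene')[100:250,230:430],None,fx=3.5,fy=3.5))
```

```text
(no output)
```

View pics/w2.png

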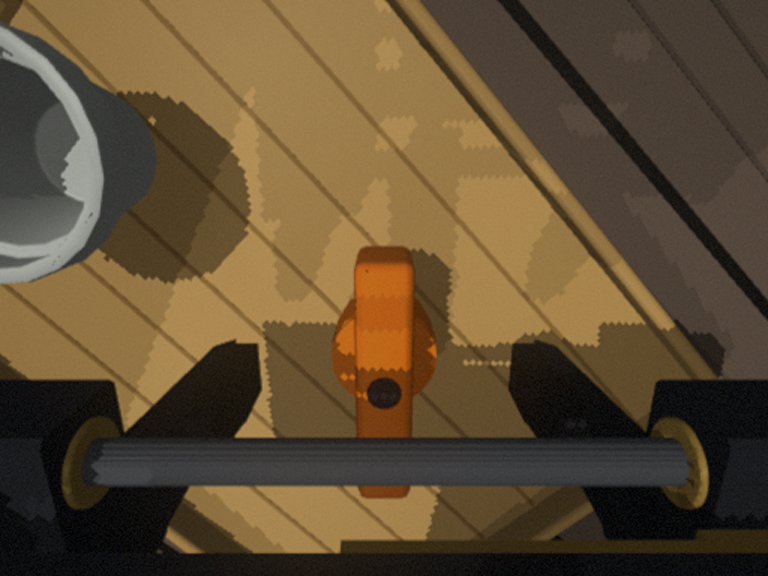

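View pics/s2.png

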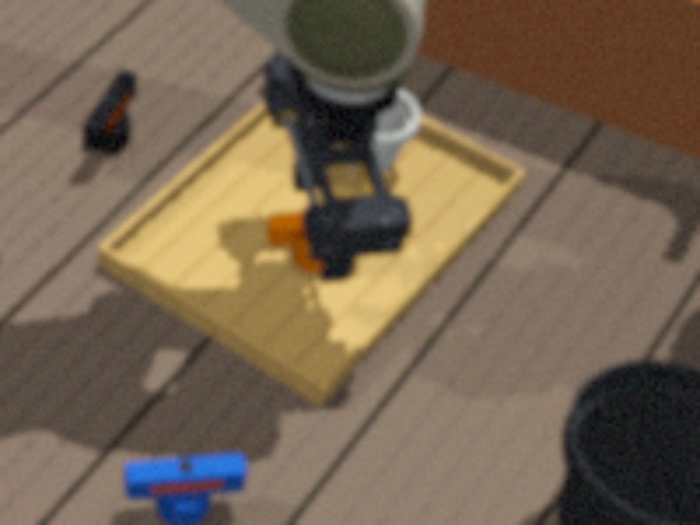

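Wrist picture: the bar is centred between the fingers, with the dot at (384,393) on the image midline, and the pot is clear at left. I check the dot along the bar.

Run:
```python
from h import *
o=bot.get_obs();R=np.array(o['tcp_rot'])
print(R.T@(atz('wrist',384.5/1.5,393/1.5,.054)-o['eef_pos']))
```

```text
[-0.00050182 -0.00034884 -0.01849307]
```

Call:
jog_arm([
  [0, 0, 0.002],
  [0, 0, 0.002],
  [0, 0, 0.002],
  [0, 0, 0.002],
  [0, 0, 0.002],
  [0, 0, 0.002],
  [0, 0, 0.002],
  [0, 0, 0.002],
], twist=[0, 0, 0, 0, 0, 0, 0, 0], grip=[1, 1, 1, 1, 1, 1, 1, 1], newtons=50)

```text
time: 4.53
eef_pos: [0.5119, 0.2818, 0.0332]
tcp_rot: [[0.717, 0.697, -0.0], [0.697, -0.717, -0.0], [-0.0, -0.0, -1.0]]
contact_force: [-0.6, 0.7, 0.7]
width: 0.2
```

Call:
jog_arm([
  [0, 0, -0.1],
  [0, 0, -0.2],
  [0, 0, -0.3],
  [0, 0, -0.374],
  [-0.07, 0.072, -0.374],
  [-0.17, 0.177, -0.374],
  [-0.34, 0.353, -0.374],
  [-0.5, 0.519, -0.374],
  [-0.6, 0.623, -0.374],
  [-0.696, 0.723, -0.374],
  [-0.696, 0.723, -0.374],
  [-0.696, 0.723, -0.374],
  [-0.696, 0.723, -0.374],
  [-0.696, 0.723, -0.374],
  [-0.696, 0.723, -0.374],
  [-0.696, 0.723, -0.374],
], twist=[0, 0, 0, 0, -0.05, -0.1, -0.2, -0.3, -0.4, -0.49, -0.49, -0.49, -0.49, -0.49, -0.49, -0.49], grip=[1, 1, 1, 1, 1, 1, 1, 1, 1, 1, 1, 1, 1, 1, 1, 1])

```text
time: 6.52
eef_pos: [0.5142, -0.2187, 0.2204]
tcp_rot: [[-0.181, 0.984, -0.0], [0.984, 0.181, 0.0], [0.0, 0.0, -1.0]]
contact_force: [-0.5, 0.3, -1.1]
width: 0.201
```

Run:
```python
from h import *
o=bot.get_obs();print({k:np.round(o[k],4).tolist() for k in('time','eef_pos','tcp_rot','joint_positions','width')})
im=bot.capture('wrist');save('w3',im,1.5)
cv2.imwrite('w3raw.png',im[:,:,::-1])
print(proj('wrist',[.5035,-.1605,.112]))
```

```text
{'time': 6.525, 'eef_pos': [0.5142, -0.2187, 0.2204], 'tcp_rot': [[-0.1805, 0.9836, -0.0], [0.9836, 0.1805, 0.0002], [0.0002, 0.0, -1.0]], 'joint_positions': [-35.1804, 23.4727, 74.7818, 0.009, 81.7522, -45.5806], 'width': 0.2008}
[257.46981118 113.929897  ]
```

View pics/w3.png

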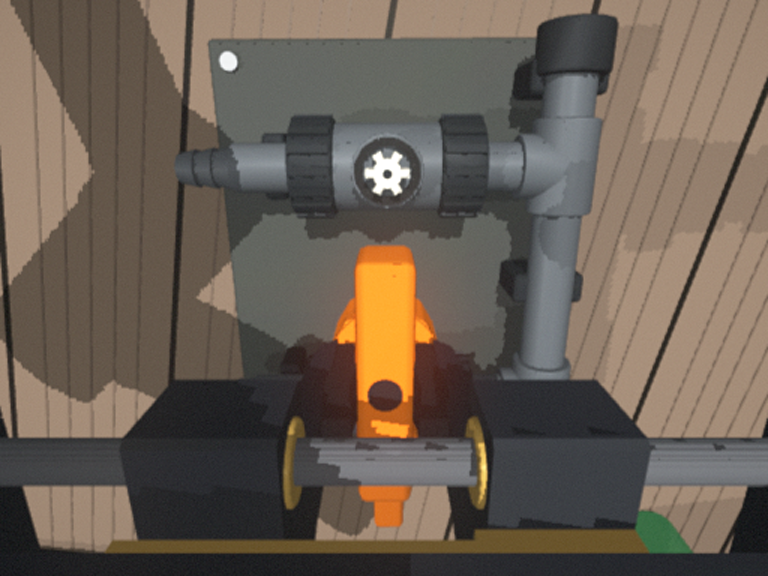

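Wrist picture: the stem centre is at (387,175), the pipe runs horizontal between nuts at (310,165) and (465,165), and the handle is held square with its dot at (385,396).

Run:
```python
from h import *
im=cv2.imread('w3raw.png')[:,:,::-1]
c=im[96:138,236:280];save('w3c',c,12)
g=cv2.cvtColor(im,cv2.COLOR_RGB2GRAY);m=np.zeros_like(g);m[98:135,240:276]=(g[98:135,240:276]>140)
M=cv2.moments(m,True);u,v=M['m10']/M['m00'],M['m01']/M['m00'];print(u,v,M['m00'])
o=bot.get_obs();R=np.array(o['tcp_rot']);T=np.array(o['eef_pos'])
P=atz('wrist',u,v,.112);print('stem',P,'rel tool',R.T@(P-T))
D=atz('wrist',385/1.5,396/1.5,T[2]+.0208);print('dot rel tool',R.T@(D-T))
# board corner edge
a=atz('wrist',209/1.5,41/1.5,.012);b=atz('wrist',545/1.5,39.5/1.5,.012);e=R.T@(b-a);print('edge in tool deg',np.degrees(np.arctan2(e[0],e[1])))
```

```text
257.79963235294116 114.81617647058823 544.0
stem [ 0.50388826 -0.16113793  0.112     ] rel tool [0.05850744 0.00020122 0.10840264]
dot rel tool [ 0.0005605  -0.00098432 -0.02079997]
edge in tool deg 0.21587683850135975
```

View pics/w3c.png

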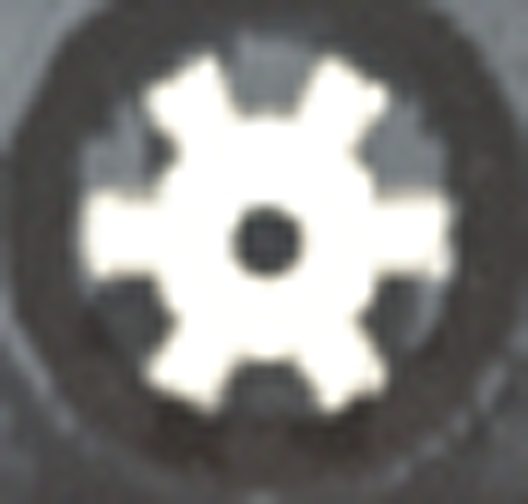

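Run:
```python
from h import *
im=cv2.imread('w3raw.png')[:,:,::-1]
save('w3d',im[155:290,225:290],4)
o=bot.get_obs();R=np.array(o['tcp_rot']);T=np.array(o['eef_pos'])
g=cv2.cvtColor(im,cv2.COLOR_RGB2GRAY)[250:278,240:273];m=(g<75)
ys,xs=np.where(m);print(len(xs),xs.mean()+240,ys.mean()+250)
D=atz('wrist',xs.mean()+240,ys.mean()+250,T[2]+.0208);print('dot rel tool',R.T@(D-T))
P=atz('wrist',257.8,115.5,.112);print('stem rel tool',R.T@(P-T))
```

```text
346 256.04046242774564 263.6676300578035
dot rel tool [ 0.00073524 -0.00127352 -0.02079996]
stem rel tool [0.05796853 0.00020209 0.10840259]
```

View pics/w3d.png

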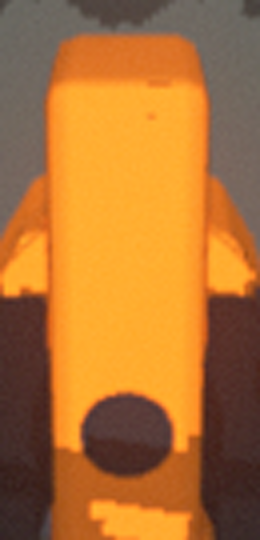

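Call:
jog_arm([
  [0.06, 0.0022, 0],
  [0.115, 0.0022, 0],
  [0.115, 0.0022, 0],
  [0.115, 0.0022, 0.08],
  [0.115, 0.0022, 0.14],
  [0.115, 0.0022, 0.15],
  [0.115, 0.0022, 0.15],
  [0.115, 0.0022, 0.15],
], twist=[0, 0, 0, 0, 0, 0, 0, 0], grip=[1, 1, 1, 1, 1, 1, 1, 1])

```text
time: 7.58
eef_pos: [0.5055, -0.1636, 0.1465]
tcp_rot: [[-0.179, 0.984, 0.002], [0.984, 0.179, -0.001], [-0.002, 0.002, -1.0]]
contact_force: [-0.1, 0.8, -1.0]
width: 0.2
```

Run:
```python
from h import *
o=bot.get_obs();print({k:np.round(o[k],4).tolist() for k in('eef_pos','contact_force')})
im=bot.capture('scene');save('s4',cv2.resize(im[200:340,130:300],None,fx=4,fy=4,interpolation=cv2.INTER_CUBIC))
im=bot.capture('top');save('t4',cv2.resize(im[130:220,270:400],None,fx=5,fy=5,interpolation=cv2.INTER_CUBIC))
```

```text
{'eef_pos': [0.5055, -0.1636, 0.1465], 'contact_force': [-0.141, 0.8216, -1.0152]}
```

View pics/s4.png

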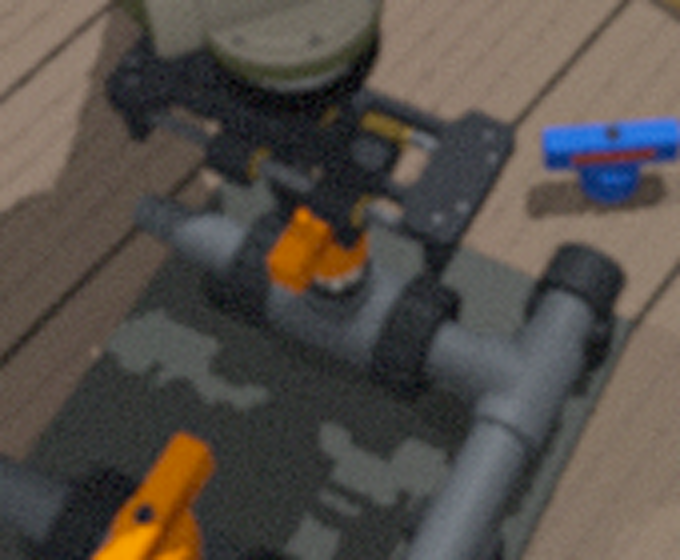

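View pics/t4.png

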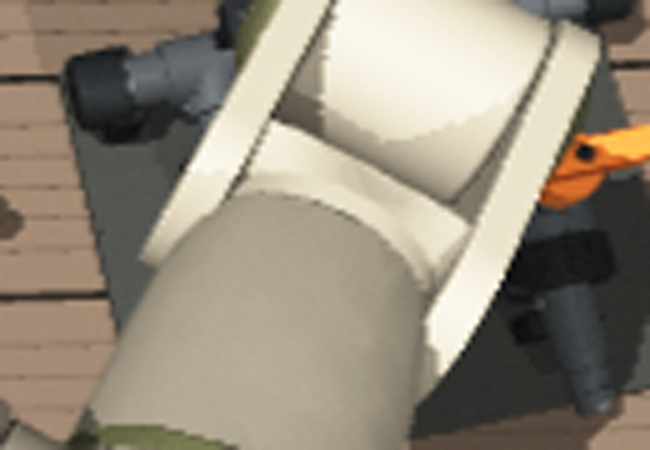

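Scene picture: the handle hub at (335,260) sits directly over the pale stem, bar parallel to the fitted handle's. I lower slowly.

Call:
jog_arm([
  [0, 0, 0],
  [0, 0, 0.004],
  [0, 0, 0.008],
  [0, 0, 0.012],
  [0, 0, 0.016],
  [0, 0, 0.02],
  [0, 0, 0.02],
], twist=[0, 0, 0, 0, 0, 0, 0], grip=[1, 1, 1, 1, 1, 1, 1])

```text
time: 8.55
eef_pos: [0.5049, -0.1631, 0.1351]
tcp_rot: [[-0.179, 0.984, -0.0], [0.984, 0.179, 0.0], [0.0, -0.0, -1.0]]
contact_force: [0.9, 0.8, -0.3]
width: 0.205
```

Call:
jog_arm([
  [0.0024, 0, 0],
  [0.0024, 0, 0.002],
  [0.0024, 0, 0.006],
  [0.0024, 0, 0.01],
  [0.0024, 0, 0.014],
  [0.0024, 0, 0.014],
], twist=[0, 0, 0, 0, 0, 0], grip=[1, 1, 1, 1, 1, 1])

```text
time: 9.3
eef_pos: [0.5047, -0.162, 0.1281]
tcp_rot: [[-0.179, 0.984, -0.0], [0.984, 0.179, 0.0], [0.0, -0.0, -1.0]]
contact_force: [0.3, -0.7, -1.3]
width: 0.199
```

Call:
jog_arm([
  [0, 0, 0.004],
  [0, 0, 0.008],
  [0, 0, 0.012],
  [0, 0, 0.015],
  [0, 0, 0.018],
  [0, 0, 0.018],
  [0, 0, 0.018],
], twist=[0, 0, 0, 0, 0, 0, 0], grip=[1, 1, 1, 1, 1, 1, 1])

```text
time: 10.18
eef_pos: [0.5048, -0.162, 0.12]
tcp_rot: [[-0.179, 0.984, 0.001], [0.984, 0.179, -0.001], [-0.001, 0.001, -1.0]]
contact_force: [-3.5, 0.8, 7.9]
width: 0.202
```

Call:
jog_arm([
  [0, 0, 0.002],
  [0, 0, 0.003],
  [0, 0, 0.004],
  [0, 0, 0.004],
  [0, 0, 0.004],
], twist=[0, 0, 0, 0, 0], grip=[1, 1, 1, 1, 1], newtons=58)

```text
time: 10.8
eef_pos: [0.5048, -0.162, 0.1192]
tcp_rot: [[-0.179, 0.984, 0.001], [0.984, 0.179, -0.001], [-0.001, 0.001, -1.0]]
contact_force: [-6.5, 2.7, 18.9]
width: 0.2
```

Call:
jog_arm([
  [0, -0.001, 0.001],
  [0, -0.001, 0.002],
  [0, -0.001, 0.002],
  [0, -0.001, 0.002],
], twist=[0, 0, 0, 0], grip=[1, 1, 1, 1])

```text
time: 11.3
eef_pos: [0.5048, -0.1621, 0.1191]
tcp_rot: [[-0.179, 0.984, 0.003], [0.984, 0.179, -0.002], [-0.002, 0.003, -1.0]]
contact_force: [-6.3, 4.0, 26.9]
width: 0.197
```

Run:
```python
from h import *
o=bot.get_obs();print({k:np.round(o[k],4).tolist() for k in('time','eef_pos','tcp_rot','contact_force','ft_torque','width')})
im=bot.capture('scene');save('s5',cv2.resize(im[200:340,130:300],None,fx=4,fy=4,interpolation=cv2.INTER_CUBIC))
save('w5',bot.capture('wrist'),1.5)
```

```text
{'time': 11.3, 'eef_pos': [0.5048, -0.1621, 0.1191], 'tcp_rot': [[-0.1793, 0.9838, 0.0033], [0.9838, 0.1793, -0.0017], [-0.0022, 0.003, -1.0]], 'contact_force': [-6.3275, 4.0238, 26.8783], 'ft_torque': [0.7324, 1.1931, -0.0036], 'width': 0.1969}
```

View pics/s5.png

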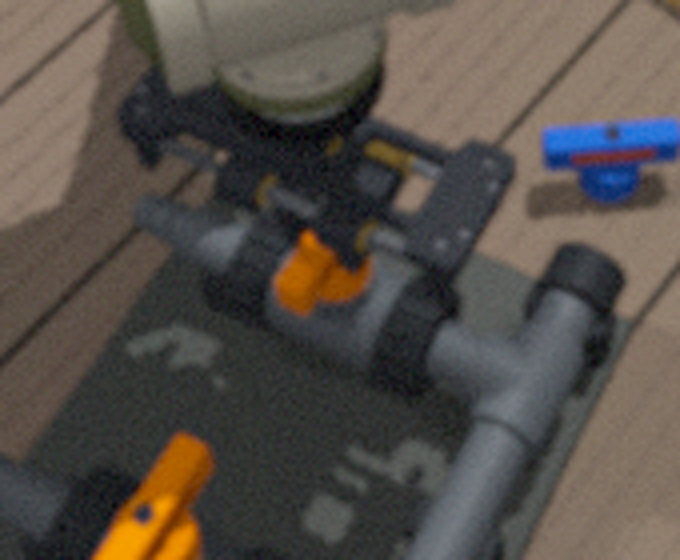

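View pics/w5.png

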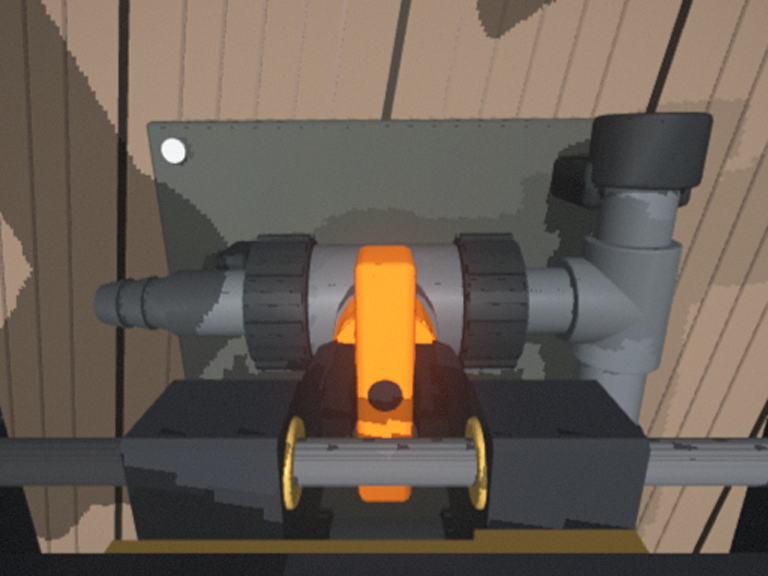

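Both pictures show the hub seated with no pale stem or gap under it at (340,285). The bar is square across the pipe and the dot is still at (385,396), so nothing slipped in the grip. Force rose from 19 to 27 N with the height unchanged, which means the handle is on the shoulder. I hand it in.

Run:
```python
from h import *
print(bot.sign_off()); print(bot.get_obs()['contact_force'])
```

```text
the job is handed in; nothing more can be done
None
the job is handed in; nothing more can be done
```

The loose orange tee handle is back on the bare valve, meshed and pressed home. I handed the job in at about 11.4 s with the arm still holding it and pressing; no verdict is reported.

- **Position:** At the end the tool tip was at z = 0.1191 m against 0.1192 m worked out for fully home. The last extra push raised the force from 19 to 27 N while the height changed by only 0.1 mm, so the handle is on the shoulder.
- **Meshing:** The splines went together without any searching turn. There was almost no force until the seal.
- **Alignment:** The bar is square across the pipe to within about half a degree. The moment about the vertical was about 0 N m, so the stem should not have turned. The last pictures show no gap under the hub and no slip in the grip.
- **Fitted valve and thumb pot:** I touched neither. I saw the pot clear of the fingers before the grasp, but took no picture of it at the end.

**Disagreements and leftovers:**
- The cameras disagreed by a few millimetres at first, so I placed the handle by comparing it with the stem in one wrist picture.
- After the first lowering the handle was 1.2 mm off to the side, and I corrected that before meshing.
- A sideways force of about 7 N remained at the end.

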